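# Clear the cartons off the cutlery bin and hold its lid open at 60 degrees

### The job

I need to get at the forks in the steel cutlery bin, but two white straw cartons stand on its lid. With the lid still shut, stand both cartons upright in the two empty outlines on the plywood board, so that the four cartons form the complete pinwheel layer; then lift the lid (it has a bar handle in front) to 60 degrees from closed and finish while still holding it there, because it falls shut if let go. Leave the spice jar, the cup and the timer where they are.

Things in the scene. Friction and masses are not known exactly. Their poses are not given: they have to be found in the camera images.
- bin: Steel cutlery bin with forks inside, fixed, 150 (x) x 220 (y) x 76 mm without the lid. Origin: centre of the underside. Its x axis points from the handle side (front, towards the robot) to the hinge side (back), z up. The lid is a flat grey panel 158 x 228 x 6 mm, about 0.45 kg; closed, its top is 82 mm above the origin.
- lid_hinge (a point): Point on the hinge axis of the bin's lid, in the middle of the far upper edge: 75 mm behind the bin's origin (bin +x) and 76 mm above it. The axis runs along the bin's y.
- lid_handle (a point): Middle of the steel bar handle; moves with the lid. Round bar 10 mm thick, 100 mm long along the bin's y, its axis 190 mm from the hinge and 36 mm in front of the lid's edge, carried by arms at both ends. Lid closed: 115 mm in front of the bin's origin (bin -x), 79 mm above it. Pinched from above, the bar can turn between the pads as the lid swings.
- bin_lid (a joint): Opening angle of the bin's lid in rad: 0 closed, growing as the front is lifted, stop at 1.4; 60 degrees = 1.047. A loose hinge with no spring: the lid falls shut from any angle when let go.
- board: Fixed plywood board, 116 x 116 x 14 mm, with thin black outlines of four carton places in a pinwheel, two of them empty. Origin: centre of the underside; z up, top at +14 mm. 5 mm lies between neighbouring places, with a free square of 52 mm in the middle for the inner finger. The sterilizer's front rises about 80 mm behind (+x) the board's centre.
- place_a (a point): Centre of the first empty outline, on the board's top: (-16.5, -40, +14) mm in the board's frame. Axes as the board's; a carton stands here lengthwise along x. An inner finger clears the neighbours when the pads grip the carton about 14 mm from its middle, towards the board's middle (+x).
- place_b (a point): Centre of the second empty outline, on the board's top: (+16.5, +40, +14) mm in the board's frame. Axes as the board's; a carton stands here lengthwise along x. An inner finger clears the neighbours when the pads grip the carton about 14 mm from its middle, towards the board's middle (-x).
- carton_1: White straw carton, loose, about 50 g, 75 (its x) x 28 (its y) x 55 mm high (z up). Origin: centre of the underside. Stands at the start on the closed lid, on the front half (handle side), about lengthwise along the bin's y. Either carton may go to either empty place, either way round.
- carton_2: White straw carton like carton_1, standing at the start on the back half of the closed lid.
- carton_3: White straw carton like carton_1, loose, already standing on the board in the place at (+40, -16.5) mm, lengthwise along the board's y.
- carton_4: White straw carton like carton_1, loose, already standing on the board in the place at (-40, +16.5) mm, lengthwise along the board's y.
- spice_jar: Bystander: spice jar with green cap, 46 mm across, 106 mm high, left of the board. Origin: centre of the underside.
- cup: Bystander: white melamine cup, 74 mm across, 64 mm high, left of the board. Origin: centre of the underside.
- sterilizer: The fixed cup cabinet behind the board, an obstacle: a box 450 (x) x 494 (y) x 663 mm high. Origin: centre of the underside. Its front face lies about 0.195 m in front of the origin (-x), the bow handle at its left 0.03 m further; its right side 0.247 m to the right (-y). Carry things past it in front of the worktop (x about 0.38), where wrist and forearm clear it.
- timer: Bystander: kitchen timer with red dial, 62 mm across, 44 mm high, behind the bin on the left. Origin: centre of the underside.

How it is judged:
By the outcome, as a careful person would: the job done as asked, in the order asked, and still so for the second after the job is handed in, while the arm keeps its last pose, push and grip.
It also fails if it takes over 70 s, if anything falls off the work surface, if the arm or the gripper's body presses on something with over 40 N, if the wrist force passes 120 N, or if a joint passes its speed limit or range.

### The arm

A 6-joint arm with a two-finger parallel gripper is mounted at the origin on a cart in front of the work surface, level with it; the furniture and walls round the work are solid. World frame = base frame: x ahead of the robot, y to its left, z up, the work surface at z = 0. Lengths are in mm, angles in rad, forces in N, time in s.
With the tool pointing down it reaches from about 325 to 900 mm from the base axis. Payload 6.1 kg.
Tool frame: the origin (TCP) lies on the front face of the gripper's body, between the roots of the fingers; the fingertips stand 70 mm ahead of it and the grasp point (between the pads) lies 51 mm ahead of it (env.grasp_offset is the distance from the TCP to the grasp point, in mm); z points along the fingers, y is the line along which they close (so a half turn about z gives the same grasp; the last joint's range is limited). The gripper opens to 87 mm and grips with 3 to 60 N. Pads are 19 mm wide; open, the fingers measure 117 mm over their backs; the gripper's body (75 mm by 190 mm) begins 51 mm behind the grasp point.
Start: joints at [1.066, 0.22, 1.526, -0, 1.395, -0.126], TCP at [231.127, 580.686, 292.238] pointing down, gripper open.
Joint ranges: [-2.98, 2.98], [-0.91, 2.08], [0.09, 2.57], [-1.24, 4.39], [0.2, 2.65], [-2.68, 2.68]. Speed limits (rad/s): [2.57, 2.57, 3.01, 3.14, 3.14, 3.14].

### API

Orientations are given as a unit quaternion [x, y, z, w].
In Python, from station import env gives the robot as it stands.
- The arm moves only by the tool nudge_tcp, called after "Call:" as name(argument=value, ...) on one line, values as JSON. Schema: {"type":"object","properties":{"deltas":{"type":"array","items":{"type":"number"},"minItems":7,"maxItems":35},"grip_force":{"type":"number"},"only":{"type":"string"},"quiet":{"type":"boolean"},"lines":{"type":"string"}},"required":["deltas"],"additionalProperties":false}. deltas is one flat list of numbers that holds 1 to 5 rows one after another, with no inner brackets; each row has 7 numbers: a rotation vector rx, ry, rz in normalised numbers (1 is 90 degrees), then dx, dy, dz in normalised numbers (1 is 600 mm), then the finger opening in mm; each row is the pose to reach, as a shift and turn from the pose commanded when the call began, along the tool's axes at that moment; what a row does not reach only later rows make up. A row lasts 1/8 s, in which the tool goes at most 62.5 mm and 0.188 rad, less where a joint would pass 70% of its speed; a pose out of reach is approached as far as the arm can. The fingers move at their own pace and stop on an object; grip_force is the grip in N (left out, the last holds). Time passes only in rows, so rows that do not move let the fingers close. The tool returns the time, the measured TCP pose, the force, the opening and the grip force at its end. only (a regular expression) keeps the lines of the reply that match it, lines (a string "A,B") keeps lines A to B, and quiet returns only ok. Shift and turn numbers lie between -1 and 1, and a call with a number outside is refused. Input that does not fit is refused with a message, and nothing moves.
- env.get_state(): the state, without advancing time (a new reading comes with each control period).
- env.camera(name): name is "scene" or "top" or "wrist"; returns the picture (400x640x3 uint8, blue, green, red); there is no depth.
- env.get_calibration(name): a dict with "mtx" (3x3 intrinsics, pixels), "dist_coeffs" ([k1, k2, p1, p2, k3] as OpenCV has them; the pictures are not rectified), "pose" (4x4, takes a point from camera to world coordinates). Camera axes: x right, y up, looking along -z (the intrinsics and any distortion apply to the point x, -y, -z); pixel columns grow to the right and rows downward; lengths in mm; the calibration is good to about 2 mm. A picture is of the moment at which its call begins: read the wrist's pose just before it. get_calibration takes no time and is no camera call; for the wrist camera it gives the pose at the moment of the call.
- env.hand_in(): hands the job in; it is judged then, once.
The state is a dict: "t": time; "qpos": joint angles; "joint_velocities": joint speeds; "tau": joint torques, N m; "position": TCP position; "orientation": TCP orientation; "contact_force": force on the tool from outside, world axes, zero at the start; "wrist_torque": the same for the moment, N m; "finger_gap": finger opening in mm; "finger_force": force on a finger pad.
Only numpy, scipy, OpenCV 4.12 (cv2) and the standard library are available. Lean on these libraries where they do the work, as an engineer would, in place of code of your own. Each camera call takes 0.05 s, during which the arm holds its last target. There are 200 camera calls.

## Working session

There is one attempt and no reset: what is moved stays moved. The work goes in short steps, Python scripts to look and compute and a tool call to move; the robot and the scene stay as the last step left them, time stands still between calls to the robot, and variables do not carry over. Pictures are saved under pics/ and viewed, at most 10 in all, crops included, and the job is handed in when it is done.

```bash
ls; mkdir -p pics
```

Run:
```python
from station import env
import cv2
for n in("scene","top"):
    cv2.imwrite(f"pics/{n}0.png",env.camera(n)); c=env.get_calibration(n); print(n,c["mtx"],c["dist_coeffs"],c["pose"].round(3) if hasattr(c["pose"],"round") else c["pose"])
s=env.get_state();print(s["t"],s["position"],s["orientation"],s["finger_gap"])
```

```text
pics
station.py
scene [[516.43374501   0.         316.82418433]
 [  0.         516.43374501 199.84222375]
 [  0.           0.           1.        ]] [-0.1380797  0.         0.         0.         0.       ] [[ 8.020000e-01  4.380000e-01 -4.050000e-01  5.155000e+00]
 [-5.970000e-01  6.100000e-01 -5.210000e-01 -7.085720e+02]
 [ 1.900000e-02  6.600000e-01  7.510000e-01  1.173442e+03]
 [ 0.000000e+00  0.000000e+00  0.000000e+00  1.000000e+00]]
top [[446.12887204   0.         311.03131294]
 [  0.         446.12887204 197.92979717]
 [  0.           0.           1.        ]] [0.03463996 0.         0.         0.         0.        ] [[-4.000000e-03  9.900000e-01 -1.410000e-01  4.020050e+02]
 [-1.000000e+00 -4.000000e-03  1.000000e-03  5.994300e+01]
 [ 0.000000e+00  1.410000e-01  9.900000e-01  1.538856e+03]
 [ 0.000000e+00  0.000000e+00  0.000000e+00  1.000000e+00]]
0.1 [230.92197664 580.30262878 291.24275876] [ 1.88263137e-01  9.82118230e-01 -8.35533435e-04 -2.75005512e-04] 86.86079107902846
```

View pics/scene0.png

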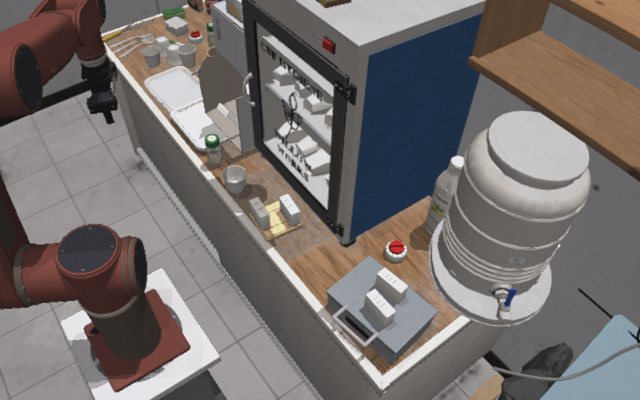

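View pics/top0.png

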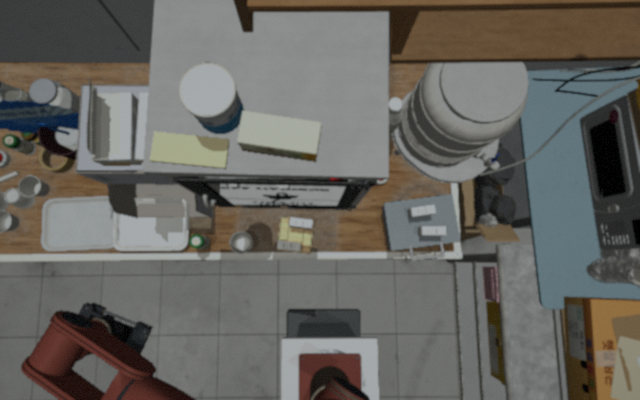

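The scene picture shows the bin near (380,310), its cartons at (380,308) and (390,286), and the board at (275,217). In the top view the bin is at (422,222), with cartons at (433,231) and (423,211), and the board is at (295,235). I'll cast these to rough positions, then look with the wrist camera.

Create h.py:
```python
from station import env
import cv2, numpy as np
from scipy.spatial.transform import Rotation as R
def cal(n):
    c=env.get_calibration(n); return np.array(c["mtx"]),np.array(c["dist_coeffs"]),np.array(c["pose"])
def cast(c,px,z):
    K,d,P=c; u=cv2.undistortPoints(np.array(px,float).reshape(-1,1,2),K,d)[:,0]
    D=np.c_[u[:,0],-u[:,1],-np.ones(len(u))]@P[:3,:3].T; o=P[:3,3]
    return o+D*((z-o[2])/D[:,2])[:,None]
def proj(c,X):
    K,d,P=c; q=(np.array(X,float).reshape(-1,3)-P[:3,3])@P[:3,:3]*[1,-1,-1]
    return cv2.projectPoints(q,np.zeros(3),np.zeros(3),K,d)[0][:,0]
def step(p,yaw=None):
    "shift to TCP p; yaw=direction (deg, world) of tool y (mod 180), tool down; in current tool axes"
    s=env.get_state(); r=R.from_quat(s["orientation"]); x0=np.array(s["position"])
    print("tcp",x0.round(1),"f",np.round(s["contact_force"],1),"gap",round(s["finger_gap"],1),"t",s["t"], "q",np.round(s["qpos"],2))
    y=r.as_matrix()[:,1]; print(" yaw now",np.degrees(np.arctan2(y[1],y[0])).round(2),"tilt z",r.as_matrix()[:,2].round(3))
    d=r.inv().apply(np.array(p)-x0)
    rv=np.zeros(3)
    if yaw is not None:
        a=np.radians(yaw)
        c=[]
        for b in(a,a+np.pi):
            Y=np.array([np.cos(b),np.sin(b),0]);Z=np.array([0,0,-1]);X=np.cross(Y,Z)
            c.append((r.inv()*R.from_matrix(np.c_[X,Y,Z])).as_rotvec())
        rv=min(c,key=np.linalg.norm); print(" other",c[0].round(3),c[1].round(3))
    print(" rv",rv.round(4),"d",d.round(1))
```

Run:
```python
from h import *
c=cal("top")
print(cast(c,[[433,231],[423,211]],137).round(), cast(c,[[295,235]],14).round(),cast(c,[[422,222]],82).round(),cast(c,[[198,241]],106).round(),cast(c,[[241,241]],64).round())
step([400,-100,350],90)
c=cal("wrist"); s=env.get_state(); r=R.from_quat(s["orientation"])
print("cam in tool",r.inv().apply(c[2][:3,3]-s["position"]), (r.inv().as_matrix()@c[2][:3,:3]).round(3), c[0])
```

```text
[[ 496. -323.  137.]
 [ 559. -295.  137.]] [[492. 113.  14.]] [[ 529. -304.   82.]] [[469. 420. 106.]] [[470. 289.  64.]]
tcp [230.9 580.3 291.2] f [ 0.4  0.3 -1. ] gap 86.9 t 0.1 q [ 1.07  0.22  1.53  0.    1.39 -0.13]
 yaw now 68.3 tilt z [-0.001 -0.002 -1.   ]
 other [-0.002 -0.001 -0.379] [-1.000e-03  2.000e-03  2.763e+00]
 rv [-0.0017 -0.0006 -0.3788] d [-408.7 -569.7  -57.9]
cam in tool [ 68.56622825  -0.51094898 -94.87345116] [[ 0.001  0.968  0.253]
 [ 1.    -0.001  0.   ]
 [ 0.001  0.253 -0.968]] [[351.13397232   0.         318.34988694]
 [  0.         351.13397232 198.18014763]
 [  0.           0.           1.        ]]
```

Careful with the scale: shifts go in shares of 600 mm and turns go in shares of 90 degrees. That gives: -186 mm / 600 = -0.31, -165 mm / 600 = -0.275, -0.379 rad / 1.5708 = -0.2413.

Call:
nudge_tcp(deltas=[0, 0, -0.0477, -0.055, -0.0617, -0.01, 87, 0, 0, -0.0955, -0.11, -0.1233, -0.02, 87, 0, 0, -0.1432, -0.165, -0.185, -0.03, 87, 0, 0, -0.191, -0.22, -0.2467, -0.04, 87, 0, 0, -0.2413, -0.275, -0.31, -0.0483, 87])

```text
t: 0.72
position: [315.8, 345.3, 321.1]
orientation: [-0.002, 1.0, -0.0, -0.0]
contact_force: [0.7, -0.2, -1.2]
finger_gap: 86.7
finger_force: 0.0
```

Run:
```python
from h import *
step([400,113,350],90)
```

```text
tcp [315.8 345.3 321.1] f [ 0.7 -0.2 -1.2] gap 86.7 t 0.725 q [ 0.66 -0.18  1.88 -0.    1.44 -0.91]
 yaw now 90.18 tilt z [-0. -0. -1.]
 other [-0.    -0.     0.003] [ 0.    -0.    -3.138]
 rv [-0.0003 -0.0001  0.0032] d [ -83.5 -232.6  -28.8]
```

Scaled: -232 mm / 600 = -0.3867, -174 mm / 600 = -0.29.

Call:
nudge_tcp(deltas=[0, 0, 0, -0.035, -0.0967, -0.0117, 87, 0, 0, 0, -0.07, -0.1933, -0.0233, 87, 0, 0, 0, -0.105, -0.29, -0.035, 87, 0, 0, 0, -0.14, -0.3867, -0.0483, 87, 0, 0, 0, -0.14, -0.3867, -0.0483, 87])

```text
t: 1.35
position: [400.9, 111.0, 350.7]
orientation: [0.004, 1.0, -0.0, 0.001]
contact_force: [-0.2, 1.2, -0.6]
finger_gap: 87.1
finger_force: 0.0
```

Run:
```python
from h import *
cv2.imwrite("pics/board0.png",env.camera("wrist"))
np.savez("board0.npz",*cal("wrist"))
step([380,-304,350],90)
```

```text
tcp [400.2 113.1 350.2] f [-0.2  1.   0.1] gap 87.1 t 1.4 q [ 0.09 -0.34  1.95  0.    1.53 -1.48]
 yaw now 89.7 tilt z [-0.  0. -1.]
 other [ 0.    -0.    -0.005] [-0.    -0.     3.136]
 rv [ 0.0003 -0.     -0.0052] d [ 1.800e+01 -4.172e+02  1.000e-01]
```

View pics/board0.png

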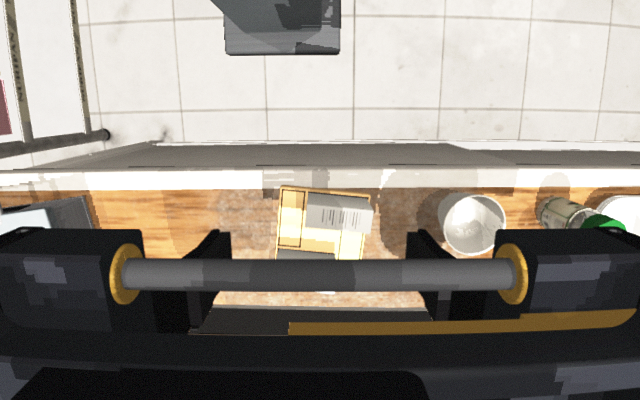

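The wrist picture shows the board at (320,225), partly hidden by the gripper bar. The cup is at (473,222). I'll move about 60 mm forward so the whole board is in view.

Scaled: -65 mm / 600 = -0.1083, -30 mm / 600 = -0.05.

Call:
nudge_tcp(deltas=[0, 0, 0, -0.05, 0, 0, 87, 0, 0, 0, -0.1083, 0, 0, 87, 0, 0, 0, -0.1083, 0, 0, 87, 0, 0, 0, -0.1083, 0, 0, 87])

```text
t: 1.9
position: [463.7, 116.2, 349.5]
orientation: [-0.001, 1.0, 0.0, -0.001]
contact_force: [-0.4, -0.4, 0.3]
finger_gap: 86.8
finger_force: 0.0
```

Run:
```python
from h import *
im=env.camera("wrist")
np.savez("board1.npz",*cal("wrist")); cv2.imwrite("pics/board1.png",im)
cv2.imwrite("pics/board1c.png",cv2.resize(im[100:250,200:420],None,fx=3.6,fy=3.6,interpolation=cv2.INTER_CUBIC))
step([400,-304,400],90)
```

```text
tcp [463.7 116.  349.8] f [ 0.2  0.  -0.1] gap 86.7 t 1.95 q [ 0.08 -0.17  1.82  0.    1.5  -1.49]
 yaw now 90.12 tilt z [-0.001  0.    -1.   ]
 other [ 0.    -0.001  0.002] [ 2.000e-03  0.000e+00 -3.139e+00]
 rv [ 0.0002 -0.0014  0.0022] d [  64.6 -419.9  -50.2]
```

View pics/board1c.png

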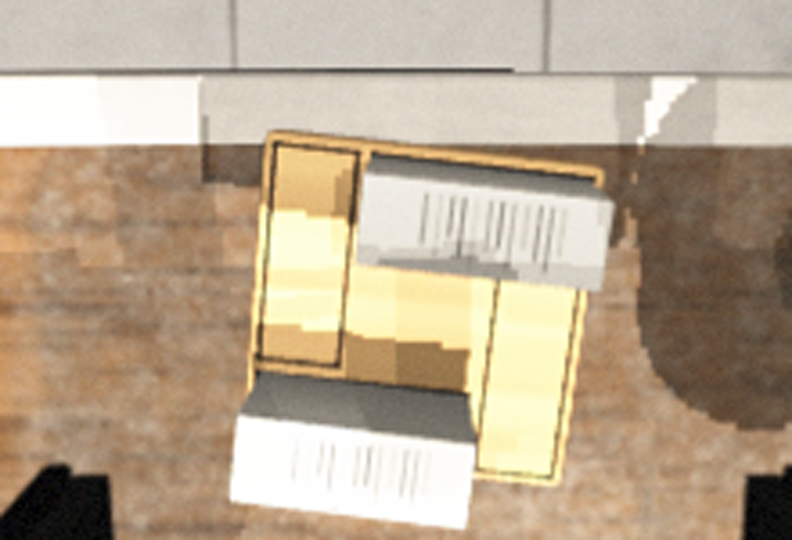

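The crop shows the board with two empty outlines and cartons standing in the other two places. Outline A has crop corners (272,143), (358,152), (340,368) and (256,360). Outline B's far edge runs (476,468) to (557,478). The board's corners are (270,133), (604,168) and (560,487).

Run:
```python
from h import *
f=np.load("board1.npz"); c=(f["arr_0"],f["arr_1"],f["arr_2"])
u=lambda p:(np.array(p,float)+.5)/3.6-.5+[200,100]
px=[[270,133],[604,168],[560,487],[272,143],[358,152],[340,368],[256,360],[557,478],[476,468]]
B=np.array([[-58,-58],[-58,58],[58,58],[-54,-54],[-54,-26],[21,-26],[21,-54],[54,54],[54,26]],float)
W=cast(c,u(px),14)[:,:2]
M,_=cv2.estimateAffinePartial2D(B,W); print("scale",np.hypot(*M[:,0]))
a=np.arctan2(M[1,0],M[0,0]); Rm=np.array([[np.cos(a),-np.sin(a)],[np.sin(a),np.cos(a)]])
t=(W-B@Rm.T).mean(0); print("board",t,np.degrees(a)); print((W-B@Rm.T-t).round(1))
print("A",Rm@[-16.5,-40]+t,"B",Rm@[16.5,40]+t,"gripA",Rm@[-2.5,-40]+t,"gripB",Rm@[2.5,40]+t)
T=cast(c,u([[240,415],[475,440],[466,527],[230,500]]),69)[:,:2]; print(((T-t)@Rm).round(1))
np.savez("boardpose.npz",t=t,a=a)
```

```text
Traceback (most recent call last):
cv2.error: OpenCV(4.12.0) /io/opencv/modules/calib3d/src/ptsetreg.cpp:1108: error: (-215:Assertion failed) count >= 0 && to.checkVector(2) == count in function 'estimateAffinePartial2D'
```

Scaled: -290 mm / 600 = -0.4833, -235 mm / 600 = -0.3917.

Call:
nudge_tcp(deltas=[0, 0, 0, 0.0217, -0.0967, -0.0167, 87, 0, 0, 0, 0.05, -0.195, -0.0333, 87, 0, 0, 0, 0.0833, -0.2933, -0.05, 87, 0, 0, 0, 0.1, -0.3917, -0.0667, 87, 0, 0, 0, 0.1083, -0.4833, -0.0833, 87])

```text
t: 2.58
position: [398.5, -176.0, 401.2]
orientation: [-0.0, 1.0, -0.0, 0.001]
contact_force: [1.8, -0.2, -0.1]
finger_gap: 87.0
finger_force: 0.0
```

Run:
```python
from h import *
step([470,-300,400],90)
```

```text
tcp [ 398.5 -176.   401.2] f [ 1.8 -0.2 -0.1] gap 87.0 t 2.575 q [-0.6  -0.3   1.83  0.    1.61 -2.17]
 yaw now 90.03 tilt z [ 0.002 -0.001 -1.   ]
 other [-0.001  0.002  0.001] [-3.000e-03 -1.000e-03 -3.141e+00]
 rv [-0.0009  0.0017  0.0006] d [ -71.4 -124.1    1.4]
```

Scaled: -124 mm / 600 = -0.2067, -72 mm / 600 = -0.12.

```bash
sed -i 's/^import cv2/import cv2/' h.py
```

Call:
nudge_tcp(deltas=[0, 0, 0, -0.0583, -0.1, 0, 87, 0, 0, 0, -0.12, -0.2067, 0, 87, 0, 0, 0, -0.12, -0.2067, 0, 87, 0, 0, 0, -0.12, -0.2067, 0, 87])

```text
t: 3.08
position: [471.7, -299.2, 399.6]
orientation: [0.0, 1.0, 0.001, -0.001]
contact_force: [-0.1, 0.7, 0.6]
finger_gap: 87.0
finger_force: 0.0
```

Run:
```python
from h import *
im=env.camera("wrist")
np.savez("bin1.npz",*cal("wrist")); cv2.imwrite("pics/bin1.png",im)
cv2.imwrite("pics/bin1c.png",cv2.resize(im[40:240,120:400],None,fx=2.8,fy=2.8,interpolation=cv2.INTER_CUBIC))
step([470,-300,400],90)
f=np.load("board1.npz"); c=(f["arr_0"],f["arr_1"],f["arr_2"])
u=lambda p:(np.array(p,float)+.5)/3.6-.5+[200,100]
px=[[270,133],[604,168],[560,487],[272,143],[358,152],[340,368],[256,360],[557,478],[476,468]]
B=np.array([[-58,-58],[-58,58],[58,58],[-54,-54],[-54,-26],[21,-26],[21,-54],[54,54],[54,26]],float)
W=np.ascontiguousarray(cast(c,u(px),14)[:,:2])
M,_=cv2.estimateAffinePartial2D(B,W); print("scale",np.hypot(*M[:,0]))
a=np.arctan2(M[1,0],M[0,0]); Rm=np.array([[np.cos(a),-np.sin(a)],[np.sin(a),np.cos(a)]])
t=(W-B@Rm.T).mean(0); print("board",t,np.degrees(a)); print((W-B@Rm.T-t).round(1).tolist())
print("A",Rm@[-16.5,-40]+t,"B",Rm@[16.5,40]+t,"gripA",Rm@[-2.5,-40]+t,"gripB",Rm@[2.5,40]+t)
T=cast(c,u([[240,415],[475,440],[466,527],[230,500]]),69)[:,:2]; print(((T-t)@Rm).round(1).tolist())
np.savez("boardpose.npz",t=t,a=a)
print("steril corner",cast(cal("top"),[[388,176]],663))
```

```text
tcp [ 471.5 -298.3  400. ] f [ 0.7 -0.1  0.7] gap 86.9 t 3.125 q [-0.71  0.01  1.55  0.    1.58 -2.28]
 yaw now 90.02 tilt z [-0.001  0.001 -1.   ]
 other [ 0.001 -0.001  0.   ] [ 1.000e-03  1.000e-03 -3.141e+00]
 rv [ 0.0009 -0.0007  0.0004] d [ 1.5 -1.7  0. ]
scale 1.0045064455511232
board [492.88969974 112.38398226] -5.659003382763234
[[0.1, 1.7], [0.1, -0.4], [-0.1, -0.6], [-0.9, -1.3], [-0.7, -0.0], [0.5, 0.2], [0.4, -1.5], [0.8, 1.7], [-0.2, 0.2]]
A [472.525805    74.20595467] B [513.25359448 150.56200986] gripA [486.45757434  72.82544636] gripB [499.32182515 151.94251817]
[[24.6, -53.1], [25.2, 20.7], [54.5, 21.1], [53.1, -54.5]]
steril corner [[570.37102841 -94.77912812 663.        ]]
```

View pics/bin1c.png

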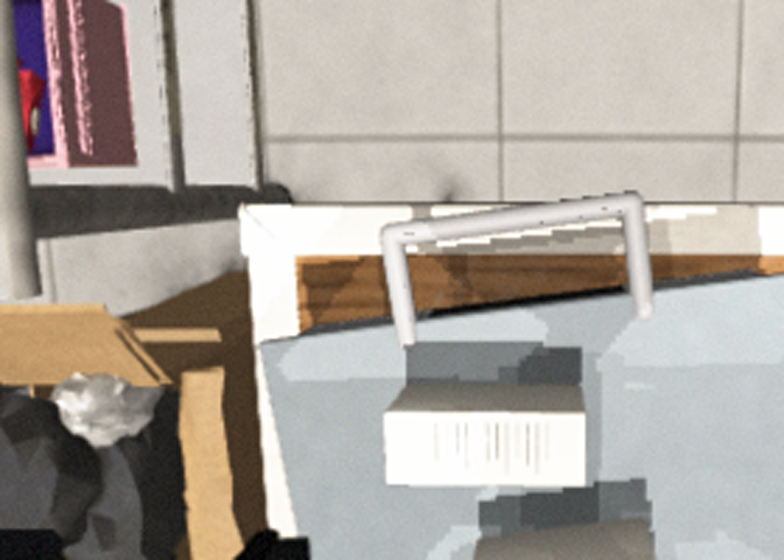

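The crop shows carton 1's top with corners (386,411), (585,411), (585,486) and (386,486). The bar handle runs (388,232) to (638,200), and the lid's front edge runs (258,343) to (784,272). Carton 2 is only partly visible, so I'll move forward for it. I'll also triangulate the dispenser's tray.

Scaled: -75 mm / 600 = -0.125, -40 mm / 600 = -0.0667.

Call:
nudge_tcp(deltas=[0, 0, 0, -0.0667, 0, 0, 87, 0, 0, 0, -0.125, 0.0167, 0, 87, 0, 0, 0, -0.125, 0.0167, 0, 87, 0, 0, 0, -0.125, 0.0167, 0, 87])

```text
t: 3.62
position: [546.2, -287.9, 400.8]
orientation: [-0.001, 1.0, -0.0, -0.0]
contact_force: [0.6, 0.1, -0.6]
finger_gap: 87.2
finger_force: 0.0
```

Run:
```python
from h import *
im=env.camera("wrist")
np.savez("bin2.npz",*cal("wrist")); cv2.imwrite("pics/bin2.png",im)
cv2.imwrite("pics/bin2c.png",cv2.resize(im[0:240,120:440],None,fx=2.5,fy=2.5,interpolation=cv2.INTER_CUBIC))
step([470,-300,400],0)
f=np.load("bin1.npz"); c=(f["arr_0"],f["arr_1"],f["arr_2"])
u=lambda p:(np.array(p,float)+.5)/2.8-.5+[120,40]
print("c1",cast(c,u([[386,411],[585,411],[585,486],[386,486]]),137).round(1).tolist())
print("bar",cast(c,u([[388,232],[638,200]]),79).round(1).tolist())
print("edge",cast(c,u([[258,343],[784,272]]),82).round(1).tolist())
cs,ct=cal("scene"),cal("top")
for z in range(0,320,40): print(z,cast(cs,[[491,257]],z)[0].round(),cast(ct,[[446,137]],z)[0].round(),"front",cast(ct,[[450,179]],z)[0].round(), "left",cast(ct,[[392,140]],z)[0].round())
```

```text
tcp [ 546.  -288.3  400.9] f [1.  0.2 0.1] gap 86.9 t 3.675 q [-0.61  0.16  1.4  -0.    1.59 -2.19]
 yaw now 90.05 tilt z [ 0. -0. -1.]
 other [-0.     0.     1.572] [-0.   -0.   -1.57]
 rv [-5.00e-04 -3.00e-04 -1.57e+00] d [ 76.  -11.6   0.9]
c1 [[483.3, -362.4, 137.0], [483.3, -288.1, 137.0], [512.5, -287.8, 137.0], [512.6, -363.7, 137.0]]
bar [[420.0, -368.8, 79.0], [407.0, -265.1, 79.0]]
edge [[466.0, -425.8, 82.0], [436.0, -203.7, 82.0]]
0 [ 910. -354.    0.] [ 837. -421.    0.] front [ 686. -428.    0.] left [ 827. -230.    0.]
40 [ 879. -366.   40.] [ 826. -408.   40.] front [ 679. -415.   40.] left [ 816. -222.   40.]
80 [ 848. -378.   80.] [ 815. -396.   80.] front [ 671. -402.   80.] left [ 805. -215.   80.]
120 [ 818. -391.  120.] [ 803. -383.  120.] front [ 664. -390.  120.] left [ 794. -207.  120.]
160 [ 787. -403.  160.] [ 792. -371.  160.] front [ 657. -377.  160.] left [ 783. -200.  160.]
200 [ 756. -415.  200.] [ 781. -358.  200.] front [ 649. -364.  200.] left [ 772. -192.  200.]
240 [ 725. -427.  240.] [ 769. -346.  240.] front [ 642. -352.  240.] left [ 761. -184.  240.]
280 [ 694. -439.  280.] [ 758. -333.  280.] front [ 634. -339.  280.] left [ 750. -177.  280.]
```

View pics/bin2c.png

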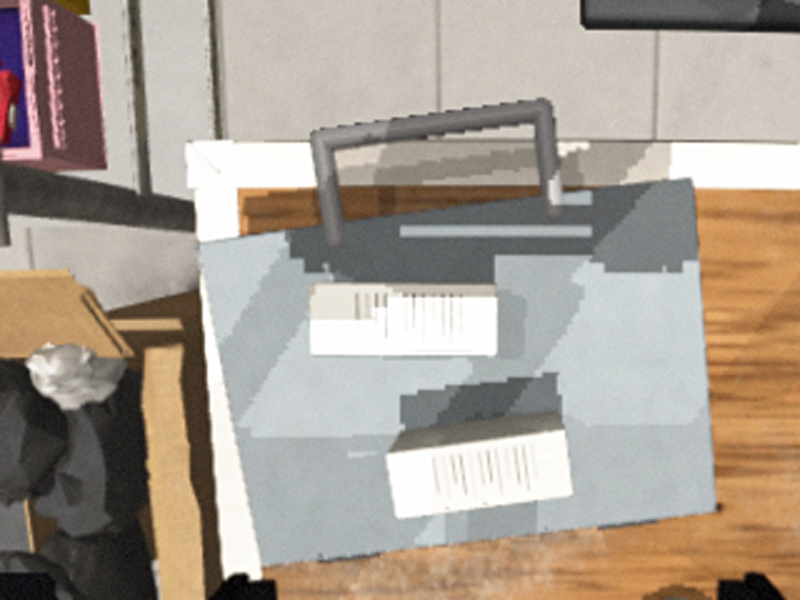

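The crop shows carton 1's top, with its far edge (311,355) to (496,355), and carton 2's top at (387,455), (566,428), (572,494), (398,518). The lid's corners are (198,243), (692,179), (716,510), (262,566), and the bar runs (320,132) to (547,104).

Run:
```python
from h import *
f=np.load("bin2.npz"); c=(f["arr_0"],f["arr_1"],f["arr_2"])
u=lambda p:(np.array(p,float)+.5)/2.5-.5+[120,0]
def quad(n,p,z):
    w=np.float32(cast(c,u(p),z)[:,:2]); s=np.linalg.norm(np.roll(w,-1,0)-w,axis=1)
    e=(w[1]-w[0])+(w[2]-w[3]); print(n,w.mean(0).round(1),"sides",s.round(1),"y-dir deg",np.degrees(np.arctan2(e[1],e[0])).round(2)); return w.mean(0),np.arctan2(e[1],e[0])
quad("c1",[[309,287],[496,285],[496,355],[311,355]],137)
p2,a2=quad("c2",[[387,455],[566,428],[572,494],[398,518]],137)
pb,ab=quad("lid",[[198,243],[692,179],[716,510],[262,566]],82)
b=ab-np.pi/2; X=np.array([np.cos(b),np.sin(b)]); print("hinge",pb+75*X,"handle",pb-115*X,"yaw",np.degrees(b))
print("bar",cast(c,u([[320,132],[547,104]]),79).round(1).tolist())
step([498,-340,230],0)
```

```text
c1 [ 497.8 -327.1] sides [74.9 27.8 75.4 27.1] y-dir deg 90.22
c2 [ 561.3 -295.9] sides [75.4 28.4 74.6 27.6] y-dir deg 98.53
lid [ 529.  -303.9] sides [226.9 156.  227.1 157.6] y-dir deg 97.27
hinge [ 603.4255  -294.44205] handle [ 414.95233 -318.48096] yaw 7.268571
bar [[417.0, -368.8, 79.0], [405.4, -267.0, 79.0]]
tcp [ 546.  -288.3  400.9] f [1.  0.2 0.1] gap 86.9 t 3.675 q [-0.61  0.16  1.4  -0.    1.59 -2.19]
 yaw now 90.05 tilt z [ 0. -0. -1.]
 other [-0.     0.     1.572] [-0.   -0.   -1.57]
 rv [-5.00e-04 -3.00e-04 -1.57e+00] d [ 48.1 -51.5 170.9]
```

Scaled: 100 mm / 600 = 0.1667, 80 mm / 600 = 0.1333, 0.9 rad / 1.5708 = 0.573.

Call:
nudge_tcp(deltas=[0, 0, 0.1146, 0.0167, -0.0167, 0.0333, 50, 0, 0, 0.2292, 0.0333, -0.0333, 0.0667, 50, 0, 0, 0.3438, 0.05, -0.05, 0.1, 50, 0, 0, 0.4584, 0.0667, -0.0667, 0.1333, 50, 0, 0, 0.573, 0.08, -0.0867, 0.1667, 50], grip_force=20)

```text
t: 4.3
position: [497.4, -341.4, 300.3]
orientation: [0.438, 0.899, -0.0, 0.0]
contact_force: [-0.2, 0.2, -0.1]
finger_gap: 51.3
finger_force: 0.0
```

Run:
```python
from h import *
step([497.8,-341,230],0.2)
```

```text
tcp [ 497.4 -341.4  300.3] f [-0.2  0.2 -0.1] gap 51.3 t 4.3 q [-0.73  0.16  1.58 -0.    1.4  -1.4 ]
 yaw now 38.06 tilt z [ 0.    -0.001 -1.   ]
 other [0.    0.001 0.661] [-1.000e-03  0.000e+00 -2.481e+00]
 rv [2.000e-04 7.000e-04 6.608e-01] d [ 0.1  0.5 70.3]
```

Scaled: 70 mm / 600 = 0.1167, 54 mm / 600 = 0.09, 0.66 rad / 1.5708 = 0.4202.

Call:
nudge_tcp(deltas=[0, 0, 0.1146, 0, 0, 0.03, 50, 0, 0, 0.2292, 0, 0, 0.06, 50, 0, 0, 0.3438, 0, 0, 0.09, 50, 0, 0, 0.4202, 0, 0, 0.1167, 50, 0, 0, 0.4202, 0, 0, 0.1167, 50])

```text
t: 4.92
position: [497.3, -340.6, 229.3]
orientation: [0.703, 0.711, -0.0, -0.001]
contact_force: [-0.2, -0.4, -0.1]
finger_gap: 50.0
finger_force: 0.0
```

Run:
```python
from h import *
step([497.8,-341,168],0.2)
```

```text
tcp [ 497.3 -340.6  229.3] f [-0.2 -0.4 -0.1] gap 50.0 t 4.925 q [-0.73  0.22  1.65 -0.    1.28 -0.74]
 yaw now 0.65 tilt z [-0.002  0.002 -1.   ]
 other [-0.002 -0.002  0.008] [ 3.000e-03 -3.000e-03 -3.134e+00]
 rv [-0.0021 -0.0016  0.0079] d [-0.5  0.6 61.3]
```

Scaled: 61 mm / 600 = 0.1017, 30 mm / 600 = 0.05, 0.005 rad / 1.5708 = 0.0032.

Call:
nudge_tcp(deltas=[0, 0, 0.0032, 0, 0, 0.05, 50, 0, 0, 0.0032, 0, 0, 0.1017, 50, 0, 0, 0.0032, 0, 0, 0.1017, 50, 0, 0, 0.0032, 0, 0, 0.1017, 20, 0, 0, 0.0032, 0, 0, 0.1017, 20], grip_force=15)

```text
t: 5.55
position: [499.6, -342.0, 171.5]
orientation: [0.705, 0.709, 0.0, 0.002]
contact_force: [-0.5, -0.0, 1.2]
finger_gap: 37.2
finger_force: 0.0
```

Call:
nudge_tcp(deltas=[0, 0, 0, 0, 0, 0, 20, 0, 0, 0, 0, 0, 0, 20, 0, 0, 0, 0, 0, -0.05, 20, 0, 0, 0, 0, 0, -0.15, 20, 0, 0, 0, 0, 0, -0.25, 20])

```text
t: 6.18
position: [498.4, -340.7, 320.1]
orientation: [0.705, 0.709, -0.0, -0.001]
contact_force: [1.3, -1.0, -0.6]
finger_gap: 27.9
finger_force: 15.0
```

```bash
python3 - <<'E'
from h import *
b=np.load("boardpose.npz"); print(b["t"],np.degrees(b["a"]))
step([380,-300,300],84.34)
E
```

```text
[492.88969974 112.38398226] -5.659003382763234
tcp [ 498.4 -340.7  320.1] f [ 1.3 -1.  -0.6] gap 27.9 t 6.175 q [-0.73  0.15  1.55  0.    1.44 -0.74]
 yaw now 0.35 tilt z [-0.001  0.001 -1.   ]
 other [-0.    -0.002 -1.466] [-0.002  0.     1.676]
 rv [-1.0000e-04 -1.8000e-03 -1.4659e+00] d [  41.4 -118.1   20.3]
```

Scaled: 140 mm / 600 = 0.2333, -108 mm / 600 = -0.18, -0.9 rad / 1.5708 = -0.573.

Call:
nudge_tcp(deltas=[0, 0, -0.1146, 0.0333, -0.05, 0.0067, 20, 0, 0, -0.2292, 0.075, -0.1, 0.0133, 20, 0, 0, -0.3438, 0.1167, -0.1417, 0.02, 20, 0, 0, -0.4584, 0.1667, -0.1667, 0.0267, 20, 0, 0, -0.573, 0.2333, -0.18, 0.0333, 20])

```text
t: 6.8
position: [389.1, -201.1, 299.0]
orientation: [0.324, 0.946, -0.0, 0.0]
contact_force: [1.2, -0.2, -0.9]
finger_gap: 28.2
finger_force: 15.0
```

```bash
python3 - <<'E'
from h import *
step([390,73,280],84.34)
E
```

```text
tcp [ 389.1 -201.1  299. ] f [ 1.2 -0.2 -0.9] gap 28.2 t 6.8 q [-0.66 -0.25  1.98 -0.    1.41 -1.57]
 yaw now 52.17 tilt z [ 0. -0. -1.]
 other [-0.     0.    -0.561] [0.   0.   2.58]
 rv [-0.      0.     -0.5615] d [167.4 217.1  19. ]
```

Scaled: 217 mm / 600 = 0.3617, 173 mm / 600 = 0.2883, -0.56 rad / 1.5708 = -0.3565.

Call:
nudge_tcp(deltas=[0, 0, -0.0891, 0.055, 0.0717, 0.0067, 20, 0, 0, -0.1783, 0.11, 0.145, 0.0133, 20, 0, 0, -0.2674, 0.1667, 0.2167, 0.02, 20, 0, 0, -0.3565, 0.2217, 0.2883, 0.0267, 20, 0, 0, -0.3565, 0.2783, 0.3617, 0.0317, 20])

```text
t: 7.42
position: [392.0, 73.7, 280.3]
orientation: [0.052, 0.999, 0.0, 0.001]
contact_force: [1.1, -0.9, -1.3]
finger_gap: 28.2
finger_force: 15.0
```

```bash
python3 - <<'E'
from h import *
step([486.46,72.83,150],84.34)
E
```

```text
tcp [392.   73.7 280.3] f [ 1.1 -0.9 -1.3] gap 28.2 t 7.425 q [-0.01 -0.35  2.09  0.    1.4  -1.48]
 yaw now 84.07 tilt z [ 0.001 -0.    -1.   ]
 other [ 0.     0.001 -0.005] [ 2.000e-03 -0.000e+00  3.137e+00]
 rv [ 0.0001  0.001  -0.0047] d [-93.9   8.8 130.4]
```

Scaled: 105 mm / 600 = 0.175, -94 mm / 600 = -0.1567, -0.005 rad / 1.5708 = -0.0032.

Call:
nudge_tcp(deltas=[0, 0, -0.0032, -0.0783, 0.0067, 0.0583, 20, 0, 0, -0.0032, -0.1567, 0.015, 0.1167, 20, 0, 0, -0.0032, -0.1567, 0.015, 0.175, 20, 0, 0, -0.0032, -0.1567, 0.015, 0.175, 20, 0, 0, -0.0032, -0.1567, 0.015, 0.175, 20])

```text
t: 8.05
position: [487.1, 71.2, 176.5]
orientation: [0.05, 0.999, 0.0, 0.001]
contact_force: [0.1, 1.1, -0.8]
finger_gap: 27.9
finger_force: 15.0
```

```bash
python3 - <<'E'
from h import *
for i in range(1):
    im=env.camera("wrist"); step([486.46,72.83,101],84.34)
np.savez("pa.npz",*cal("wrist")); cv2.imwrite("pics/pa.png",im)
cv2.imwrite("pics/pac.png",cv2.resize(im[100:340,160:480],None,fx=2.5,fy=2.5,interpolation=cv2.INTER_CUBIC))
E
```

```text
tcp [487.6  71.1 177.2] f [ 0.8 -0.4  0.6] gap 27.8 t 8.1 q [-0.02  0.02  1.97  0.    1.15 -1.49]
 yaw now 84.28 tilt z [ 0.003 -0.    -1.   ]
 other [ 0.     0.003 -0.001] [ 0.005 -0.     3.141]
 rv [ 0.0003  0.003  -0.001 ] d [ 1.5  1.6 76.2]
```

View pics/pac.png

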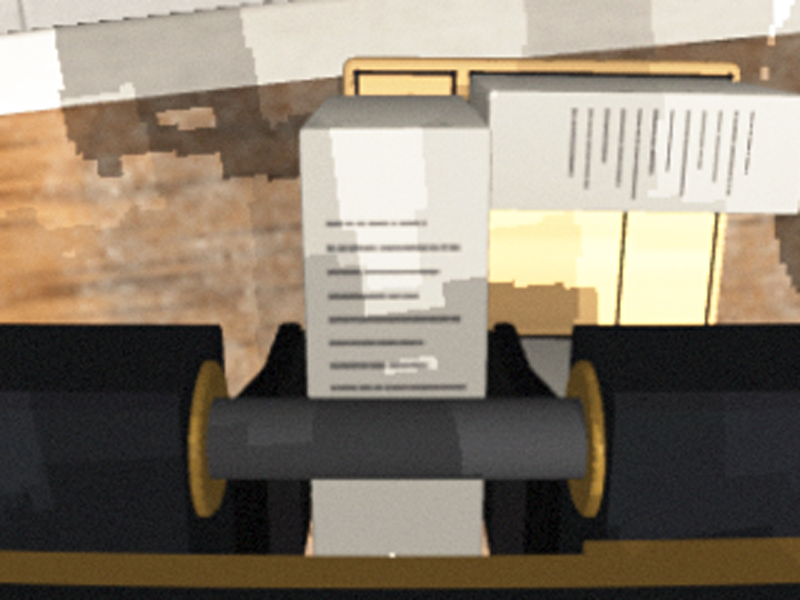

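The picture shows the held carton's near top edge from (300,128) to (488,128). Outline A's near corners are at (357,72) and (457,72).

Run:
```python
from h import *
f=np.load("pa.npz"); c=(f["arr_0"],f["arr_1"],f["arr_2"])
b=np.load("boardpose.npz"); a=float(b["a"]);Rm=np.array([[np.cos(a),-np.sin(a)],[np.sin(a),np.cos(a)]])
u=lambda p:(np.array(p,float)+.5)/2.5-.5+[160,100]
B=lambda p,z:((cast(c,u(p),z)[:,:2]-b["t"])@Rm).round(1).tolist()
print("carton",B([[300,128],[488,128]],146),"outline",B([[357,72],[457,72]],14),"board",B([[344,62],[739,68]],14), "tcp",((np.array(env.get_state()["position"])[:2]-b["t"])@Rm).round(1))
step([486.46,72.83,101],84.34)
```

```text
carton [[-54.5, -56.0], [-54.5, -29.1]] outline [[-54.3, -53.7], [-54.3, -24.7]] board [[-57.1, -57.4], [-56.0, 57.9]] tcp [ -1.2 -41.6]
tcp [487.6  71.1 177.2] f [ 0.8 -0.4  0.6] gap 27.8 t 8.1 q [-0.02  0.02  1.97  0.    1.15 -1.49]
 yaw now 84.28 tilt z [ 0.003 -0.    -1.   ]
 other [ 0.     0.003 -0.001] [ 0.005 -0.     3.141]
 rv [ 0.0003  0.003  -0.001 ] d [ 1.5  1.6 76.2]
```

Scaled: 73 mm / 600 = 0.1217, 2.5 mm / 600 = 0.0042.

Call:
nudge_tcp(deltas=[0, 0, 0, 0, 0.0042, 0, 20, 0, 0, 0, 0, 0.0042, 0.05, 20, 0, 0, 0, 0, 0.0042, 0.0917, 20, 0, 0, 0, 0, 0.0042, 0.12, 20, 0, 0, 0, 0, 0.0042, 0.1217, 20])

```text
t: 8.72
position: [487.1, 73.7, 102.3]
orientation: [0.05, 0.999, -0.0, -0.0]
contact_force: [0.2, -0.5, -1.1]
finger_gap: 27.7
finger_force: 15.0
```

Call:
nudge_tcp(deltas=[0, 0, 0, 0, 0, 0, 20, 0, 0, 0, 0, 0, 0.0017, 20, 0, 0, 0, 0, 0, 0.0033, 20, 0, 0, 0, 0, 0, 0.0033, 20])

```text
t: 9.22
position: [487.7, 73.7, 101.7]
orientation: [0.05, 0.999, -0.0, 0.001]
contact_force: [-2.6, 0.1, 8.2]
finger_gap: 27.8
finger_force: 15.0
```

Run:
```python
from h import *
step([486.46,72.83,100],84.34)
```

```text
tcp [487.7  73.7 101.7] f [-2.6  0.1  8.2] gap 27.8 t 9.225 q [-0.01  0.14  2.01 -0.    0.99 -1.48]
 yaw now 84.29 tilt z [ 0.001 -0.    -1.   ]
 other [ 0.     0.001 -0.001] [ 2.000e-03 -0.000e+00  3.141e+00]
 rv [ 0.      0.001  -0.0009] d [ 1.1 -1.   1.7]
```

Scaled: -40 mm / 600 = -0.0667, -1 mm / 600 = -0.0017.

Call:
nudge_tcp(deltas=[0, 0, 0, 0, 0, -0.0017, 44, 0, 0, 0, 0, 0, -0.0017, 44, 0, 0, 0, 0, 0, -0.0017, 44, 0, 0, 0, 0, 0, -0.0017, 44, 0, 0, 0, 0, 0, -0.0667, 44])

```text
t: 9.85
position: [484.4, 73.6, 137.5]
orientation: [0.05, 0.999, -0.0, -0.004]
contact_force: [0.6, 0.1, -0.5]
finger_gap: 43.9
finger_force: 0.0
```

Call:
nudge_tcp(deltas=[0, 0, 0, 0, 0, -0.0917, 44, 0, 0, 0, 0, 0, -0.1833, 44, 0, 0, 0, 0, 0, -0.275, 44, 0, 0, 0, 0, 0, -0.35, 44, 0, 0, 0, 0, 0, -0.35, 44])

```text
t: 10.48
position: [488.8, 73.7, 355.0]
orientation: [0.05, 0.999, 0.0, 0.004]
contact_force: [0.4, 0.3, -0.7]
finger_gap: 44.1
finger_force: 0.0
```

Run:
```python
from h import *
im=env.camera("wrist")
np.savez("pb.npz",*cal("wrist")); cv2.imwrite("pics/pb.png",im)
cv2.imwrite("pics/pbc.png",cv2.resize(im[100:340,160:480],None,fx=2.5,fy=2.5,interpolation=cv2.INTER_CUBIC))
step([400,-200,310],40)
```

```text
tcp [487.8  73.7 352.1] f [-0.1  0.2 -0.4] gap 43.9 t 10.525 q [-0.01 -0.14  1.78  0.    1.49 -1.48]
 yaw now 84.29 tilt z [ 0.004 -0.    -1.   ]
 other [0.002 0.004 0.773] [-4.000e-03  2.000e-03 -2.369e+00]
 rv [0.0019 0.0036 0.7729] d [  60.3 -281.1   41.7]
```

View pics/pbc.png

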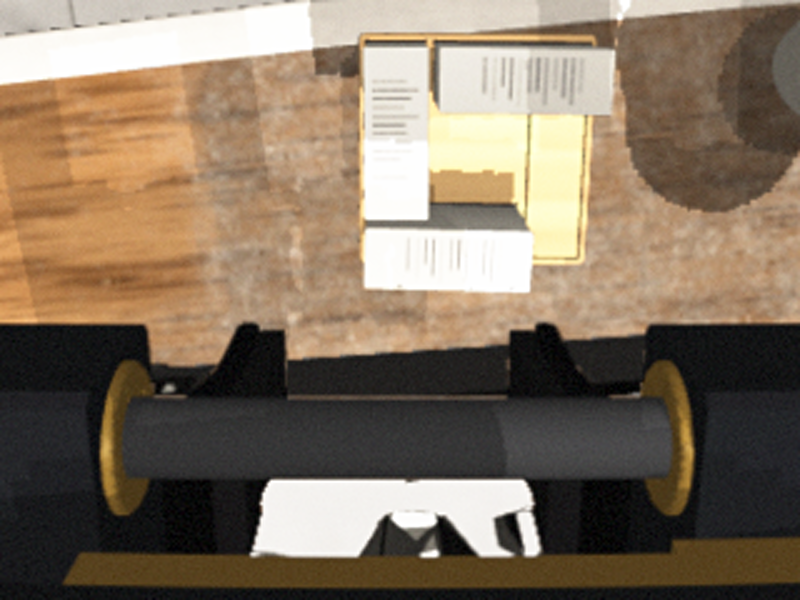

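Carton 1 now stands upright in outline A, its top at (364,45) to (429,220). Carton 3's top is at (364,226) to (531,291). I'll check the numbers and plan the trip back.

Run:
```python
from h import *
f=np.load("pb.npz"); c=(f["arr_0"],f["arr_1"],f["arr_2"])
b=np.load("boardpose.npz"); a=float(b["a"]);Rm=np.array([[np.cos(a),-np.sin(a)],[np.sin(a),np.cos(a)]])
u=lambda p:(np.array(p,float)+.5)/2.5-.5+[160,100]
B=lambda p,z:((cast(c,u(p),z)[:,:2]-b["t"])@Rm).round(1).tolist()
print("c1",B([[364,45],[430,45],[429,220],[364,219]],69));print("c3",B([[364,228],[531,233],[531,291],[364,289]],69));print("c4",B([[438,46],[614,52],[611,115],[436,112]],69))
print("board",B([[359,35],[596,38],[583,265]],14),"outlB",B([[579,260],[527,112]],14))
```

```text
c1 [[-57.9, -53.4], [-57.9, -25.6], [17.8, -25.4], [17.4, -54.1]]
c3 [[21.5, -54.1], [23.7, 20.0], [50.8, 21.1], [49.8, -54.4]]
c4 [[-57.5, -22.2], [-55.3, 52.5], [-28.6, 52.7], [-29.7, -22.8]]
board [[-60.8, -57.8], [-59.7, 56.7], [54.4, 56.2]] outlB [[51.7, 54.0], [-23.9, 24.4]]
```

Call:
nudge_tcp(deltas=[0, 0, 0.0955, 0.0267, -0.0917, 0.0133, 50, 0, 0, 0.191, 0.0533, -0.1833, 0.0267, 50, 0, 0, 0.2865, 0.075, -0.275, 0.04, 50, 0, 0, 0.382, 0.0883, -0.3667, 0.0533, 50, 0, 0, 0.4902, 0.1, -0.4667, 0.0683, 50])

```text
t: 11.15
position: [398.1, -199.9, 307.1]
orientation: [0.424, 0.906, 0.0, -0.001]
contact_force: [1.0, -1.0, 0.4]
finger_gap: 49.8
finger_force: 0.0
```

Run:
```python
from h import *
step([559.3,-282.1,290],8.53)
```

```text
tcp [ 398.1 -199.9  307.1] f [ 1.  -1.   0.4] gap 49.8 t 11.15 q [-0.64 -0.23  1.95  0.    1.43 -1.34]
 yaw now 39.88 tilt z [-0.002  0.002 -1.   ]
 other [-0.001 -0.002  0.547] [ 3.000e-03 -1.000e-03 -2.594e+00]
 rv [-0.001  -0.0023  0.5471] d [-166.5   71.1   16.7]
```

Scaled: -166 mm / 600 = -0.2767, -126 mm / 600 = -0.21, 0.547 rad / 1.5708 = 0.3482.

Call:
nudge_tcp(deltas=[0, 0, 0.0891, -0.07, 0.03, 0.0067, 50, 0, 0, 0.1783, -0.14, 0.06, 0.0133, 50, 0, 0, 0.2674, -0.21, 0.09, 0.02, 50, 0, 0, 0.3482, -0.2767, 0.1183, 0.0283, 50, 0, 0, 0.3482, -0.2767, 0.1183, 0.0283, 50])

```text
t: 11.78
position: [561.0, -280.2, 287.2]
orientation: [0.651, 0.759, -0.0, -0.003]
contact_force: [-0.3, 0.4, 0.3]
finger_gap: 50.2
finger_force: 0.0
```

Run:
```python
from h import *
step([559.3,-282.1,168],8.53)
```

```text
tcp [ 561.  -280.2  287.2] f [-0.3  0.4  0.3] gap 50.2 t 11.775 q [-0.59  0.23  1.52 -0.    1.39 -0.74]
 yaw now 8.8 tilt z [-0.006  0.004 -1.   ]
 other [-0.005 -0.005  0.005] [ 0.007 -0.008 -3.137]
 rv [-0.0051 -0.0046  0.0046] d [ -2.1  -1.4 119.2]
```

Scaled: 117 mm / 600 = 0.195, 80 mm / 600 = 0.1333.

Call:
nudge_tcp(deltas=[0, 0, 0, -0.0025, -0.0017, 0.0667, 50, 0, 0, 0, -0.0025, -0.0017, 0.1333, 50, 0, 0, 0, -0.0025, -0.0017, 0.195, 50, 0, 0, 0, -0.0025, -0.0017, 0.195, 50, 0, 0, 0, -0.0025, -0.0017, 0.195, 50])

```text
t: 12.4
position: [560.0, -281.6, 176.4]
orientation: [0.65, 0.76, 0.0, 0.0]
contact_force: [0.1, -0.3, 0.1]
finger_gap: 50.1
finger_force: 0.0
```

Run:
```python
from h import *
step([559.3,-282.1,168],8.53)
```

```text
tcp [ 560.  -281.6  176.4] f [ 0.1 -0.3  0.1] gap 50.1 t 12.4 q [-0.59  0.33  1.62 -0.    1.19 -0.75]
 yaw now 8.86 tilt z [ 0.001 -0.    -1.   ]
 other [0.001 0.001 0.006] [-1.000e-03  1.000e-03 -3.136e+00]
 rv [0.0006 0.0005 0.0058] d [-0.4 -0.8  8.4]
```

Scaled: 8 mm / 600 = 0.0133, 0.005 rad / 1.5708 = 0.0032.

Call:
nudge_tcp(deltas=[0, 0, 0.0032, 0, 0, 0.0133, 50, 0, 0, 0.0032, 0, 0, 0.0133, 50, 0, 0, 0.0032, 0, 0, 0.0133, 20, 0, 0, 0.0032, 0, 0, 0.0133, 20, 0, 0, 0.0032, 0, 0, 0.0133, 20], grip_force=15)

```text
t: 13.02
position: [560.1, -281.7, 167.4]
orientation: [0.652, 0.758, -0.0, 0.0]
contact_force: [0.4, -0.4, 2.0]
finger_gap: 27.8
finger_force: 14.4
```

Call:
nudge_tcp(deltas=[0, 0, 0, 0, 0, 0, 20, 0, 0, 0, 0, 0, 0, 20])

```text
t: 13.28
position: [560.1, -281.7, 167.4]
orientation: [0.653, 0.758, 0.0, 0.0]
contact_force: [-0.4, -0.3, 1.1]
finger_gap: 28.4
finger_force: 15.0
```

Run:
```python
from h import *
step([559.3,-282.1,310],8.53)
```

```text
tcp [ 560.1 -281.7  167.4] f [-0.4 -0.3  1.1] gap 28.4 t 13.275 q [-0.59  0.34  1.63  0.    1.18 -0.74]
 yaw now 8.54 tilt z [ 0. -0. -1.]
 other [0. 0. 0.] [-0.     0.    -3.141]
 rv [0.0002 0.0001 0.0001] d [  -0.3   -0.8 -142.6]
```

Call:
nudge_tcp(deltas=[0, 0, 0, 0, 0, -0.05, 20, 0, 0, 0, 0, 0, -0.1333, 20, 0, 0, 0, 0, 0, -0.2167, 20])

```text
t: 13.65
position: [559.7, -281.4, 297.9]
orientation: [0.653, 0.758, -0.0, -0.001]
contact_force: [0.4, 0.2, -1.4]
finger_gap: 27.8
finger_force: 15.0
```

```bash
python3 - <<'E'
from h import *
step([390,-220,300],45)
E
```

```text
tcp [ 559.7 -281.4  297.9] f [ 0.4  0.2 -1.4] gap 27.8 t 13.65 q [-0.59  0.22  1.52  0.    1.41 -0.74]
 yaw now 8.53 tilt z [-0.001  0.001 -1.   ]
 other [-0.001 -0.001 -0.636] [-2.000e-03  1.000e-03  2.505e+00]
 rv [-0.0007 -0.0013 -0.6364] d [  85.9 -158.7   -1.9]
```

Careful with the scale: shifts go in shares of 600 mm and turns go in shares of 90 degrees. That gives: -159 mm / 600 = -0.265, -145 mm / 600 = -0.2417, -0.64 rad / 1.5708 = -0.4074.

Call:
nudge_tcp(deltas=[0, 0, -0.0764, 0.0167, -0.0633, 0, 20, 0, 0, -0.1592, 0.0417, -0.1267, 0, 20, 0, 0, -0.2419, 0.0717, -0.19, 0, 20, 0, 0, -0.3183, 0.1067, -0.2417, 0, 20, 0, 0, -0.4074, 0.1433, -0.265, 0, 20])

```text
t: 14.28
position: [388.5, -219.7, 296.9]
orientation: [0.38, 0.925, -0.0, -0.0]
contact_force: [0.7, -0.5, 0.1]
finger_gap: 28.2
finger_force: 15.0
```

```bash
python3 - <<'E'
from h import *
step([390,10,290],84.34)
E
```

```text
tcp [ 388.5 -219.7  296.9] f [ 0.7 -0.5  0.1] gap 28.2 t 14.275 q [-0.69 -0.23  1.96 -0.    1.4  -1.48]
 yaw now 45.39 tilt z [-0.  0. -1.]
 other [-0.   -0.   -0.68] [-1.000e-03  0.000e+00  2.462e+00]
 rv [-1.000e-04 -5.000e-04 -6.799e-01] d [160.3 164.6   7. ]
```

Scaled: 165 mm / 600 = 0.275, 160 mm / 600 = 0.2667, -0.68 rad / 1.5708 = -0.4329.

Call:
nudge_tcp(deltas=[0, 0, -0.0891, 0.0533, 0.055, 0, 20, 0, 0, -0.1783, 0.1067, 0.11, 0, 20, 0, 0, -0.2674, 0.16, 0.165, 0, 20, 0, 0, -0.3565, 0.2133, 0.22, 0.005, 20, 0, 0, -0.4329, 0.2667, 0.275, 0.0117, 20])

```text
t: 14.9
position: [392.5, 11.0, 290.3]
orientation: [0.049, 0.999, -0.0, 0.0]
contact_force: [0.3, -0.6, -0.0]
finger_gap: 27.5
finger_force: 15.0
```

```bash
python3 - <<'E'
from h import *
step([400,152,280],84.34)
E
```

```text
tcp [392.5  11.  290.3] f [ 0.3 -0.6 -0. ] gap 27.5 t 14.9 q [-0.17 -0.37  2.09  0.    1.42 -1.65]
 yaw now 84.39 tilt z [ 0.001 -0.    -1.   ]
 other [-0.     0.001  0.001] [-2.000e-03 -0.000e+00 -3.141e+00]
 rv [-0.0001  0.001   0.0008] d [  6.3 141.1  10.3]
```

Scaled: 141 mm / 600 = 0.235, 96 mm / 600 = 0.16.

Call:
nudge_tcp(deltas=[0, 0, 0, 0.005, 0.08, 0.0083, 20, 0, 0, 0, 0.01, 0.16, 0.0167, 20, 0, 0, 0, 0.01, 0.235, 0.0167, 20, 0, 0, 0, 0.01, 0.235, 0.0167, 20])

```text
t: 15.4
position: [400.6, 152.8, 280.0]
orientation: [0.049, 0.999, 0.0, -0.0]
contact_force: [0.7, 0.0, -0.9]
finger_gap: 27.7
finger_force: 15.0
```

Run:
```python
from h import *
step([499.3,152.2,176],84.34)
```

```text
tcp [400.6 152.8 280. ] f [ 0.7  0.  -0.9] gap 27.7 t 15.4 q [ 0.18 -0.26  2.02  0.    1.38 -1.29]
 yaw now 84.44 tilt z [-0.001  0.    -1.   ]
 other [ 0.    -0.001  0.002] [ 1.00e-03  1.00e-03 -3.14e+00]
 rv [ 0.0004 -0.0006  0.0017] d [-98.3   8.9 104. ]
```

Scaled: 104 mm / 600 = 0.1733, -98 mm / 600 = -0.1633.

Call:
nudge_tcp(deltas=[0, 0, 0, -0.0833, 0.0083, 0.0583, 20, 0, 0, 0, -0.1633, 0.015, 0.1167, 20, 0, 0, 0, -0.1633, 0.015, 0.1733, 20, 0, 0, 0, -0.1633, 0.015, 0.1733, 20, 0, 0, 0, -0.1633, 0.015, 0.1733, 20])

```text
t: 16.02
position: [499.8, 149.0, 177.5]
orientation: [0.051, 0.999, 0.0, 0.001]
contact_force: [0.3, 0.1, 0.3]
finger_gap: 28.0
finger_force: 15.0
```

```bash
python3 - <<'E'
from h import *
im=env.camera("wrist"); step([499.3,152.2,100],84.34)
np.savez("pc.npz",*cal("wrist")); cv2.imwrite("pics/pc.png",im)
cv2.imwrite("pics/pcc.png",cv2.resize(im[60:300,160:480],None,fx=2.5,fy=2.5,interpolation=cv2.INTER_CUBIC))
E
```

```text
tcp [500.3 149.2 178.3] f [-0.5  0.4  0.2] gap 27.7 t 16.075 q [ 0.14  0.09  1.9  -0.    1.15 -1.33]
 yaw now 84.15 tilt z [ 0.003  0.    -1.   ]
 other [ 0.001  0.003 -0.003] [ 5.000e-03 -1.000e-03  3.138e+00]
 rv [ 0.0006  0.0029 -0.0033] d [ 1.5  2.8 78.3]
```

View pics/pcc.png

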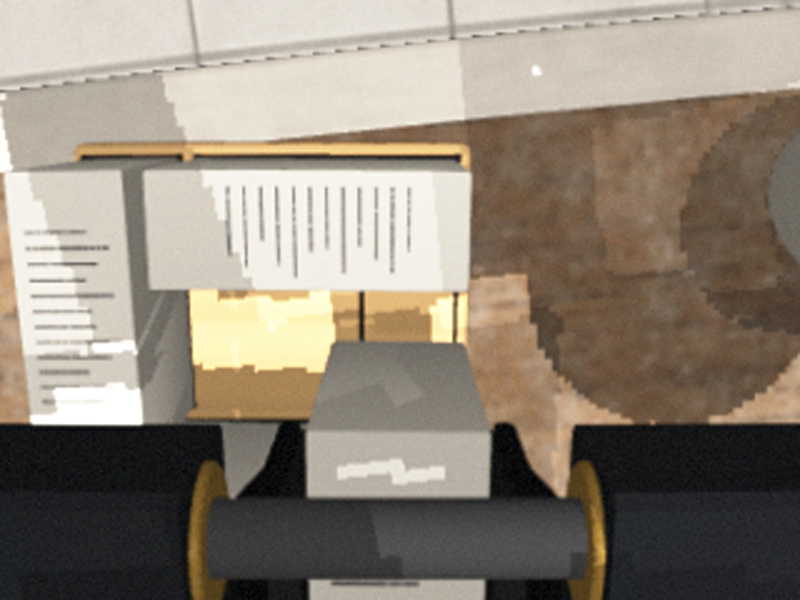

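The held carton's near top edge runs (306,430) to (490,430). Outline B's side lines are at (361,310) and (457,310), and the board's near corners at (76,150) and (469,148).

Run:
```python
from h import *
f=np.load("pc.npz"); c=(f["arr_0"],f["arr_1"],f["arr_2"])
b=np.load("boardpose.npz"); a=float(b["a"]);Rm=np.array([[np.cos(a),-np.sin(a)],[np.sin(a),np.cos(a)]])
u=lambda p:(np.array(p,float)+.5)/2.5-.5+[160,60]
B=lambda p,z:((cast(c,u(p),z)[:,:2]-b["t"])@Rm).round(1).tolist()
print("carton top",B([[306,430],[490,430]],147),"bottom",B([[329,345],[468,345]],92.5),"outline",B([[361,310],[457,310]],14),"board",B([[76,150],[469,148],[468,310]],14), "tcp",((np.array(env.get_state()["position"])[:2]-b["t"])@Rm).round(1))
print("c4",B([[144,168],[471,168],[469,291],[150,291]],69),"c1",B([[8,172],[122,168]],69))
```

```text
carton top [[-18.8, 23.0], [-18.8, 51.1]] bottom [[-17.9, 22.5], [-17.9, 52.0]] outline [[-8.2, 26.1], [-8.2, 55.1]] board [[-56.4, -56.6], [-56.1, 57.9], [-8.2, 58.4]] tcp [ 3.7 37.4]
c4 [[-54.0, -21.2], [-53.6, 54.0], [-24.9, 54.0], [-25.2, -21.8]] c1 [[-53.5, -53.3], [-54.0, -26.3]]
```

Scaled: 74 mm / 600 = 0.1233, 3.1 mm / 600 = 0.0052.

Call:
nudge_tcp(deltas=[0, 0, 0, 0.0017, 0.0052, 0, 20, 0, 0, 0, 0.0017, 0.0052, 0.05, 20, 0, 0, 0, 0.0017, 0.0052, 0.0917, 20, 0, 0, 0, 0.0017, 0.0052, 0.1183, 20, 0, 0, 0, 0.0017, 0.0052, 0.1233, 20])

```text
t: 16.7
position: [498.5, 152.8, 101.9]
orientation: [0.051, 0.999, -0.0, -0.0]
contact_force: [0.4, -0.3, -0.4]
finger_gap: 27.9
finger_force: 15.0
```

Call:
nudge_tcp(deltas=[0, 0, 0, 0, 0, 0.0017, 20, 0, 0, 0, 0, 0, 0.0033, 20, 0, 0, 0, 0, 0, 0.0033, 20])

```text
t: 17.08
position: [499.3, 152.7, 100.9]
orientation: [0.051, 0.999, 0.0, 0.001]
contact_force: [-0.5, 0.3, -0.8]
finger_gap: 27.6
finger_force: 15.0
```

Run:
```python
from h import *
b=np.load("boardpose.npz"); a=float(b["a"]);Rm=np.array([[np.cos(a),-np.sin(a)],[np.sin(a),np.cos(a)]])
step([499.3,152.2,99.4],84.34); print("tcp",((np.array(env.get_state()["position"])[:2]-b["t"])@Rm).round(1))
```

```text
tcp [499.3 152.7 100.9] f [-0.5  0.3 -0.8] gap 27.6 t 17.075 q [ 0.15  0.2   1.94  0.    1.   -1.32]
 yaw now 84.16 tilt z [ 0.001  0.    -1.   ]
 other [ 0.     0.001 -0.003] [ 2.000e-03 -0.000e+00  3.139e+00]
 rv [ 0.0003  0.0011 -0.0031] d [-0.1 -0.5  1.5]
tcp [ 2.4 40.8]
```

Scaled: 2 mm / 600 = 0.0033, 1 mm / 600 = 0.0017.

Call:
nudge_tcp(deltas=[0, 0, 0, 0, -0.0007, 0.0017, 20, 0, 0, 0, 0, -0.0007, 0.0033, 20, 0, 0, 0, 0, -0.0007, 0.0033, 20])

```text
t: 17.45
position: [499.1, 152.3, 99.3]
orientation: [0.051, 0.999, -0.0, 0.0]
contact_force: [-3.5, -1.2, 9.3]
finger_gap: 28.1
finger_force: 15.0
```

Scaled: -30 mm / 600 = -0.05, -1 mm / 600 = -0.0017.

Call:
nudge_tcp(deltas=[0, 0, 0, 0, 0, -0.0017, 44, 0, 0, 0, 0, 0, -0.0017, 44, 0, 0, 0, 0, 0, -0.0017, 44, 0, 0, 0, 0, 0, -0.0017, 44, 0, 0, 0, 0, 0, -0.05, 44])

```text
t: 18.08
position: [496.7, 151.9, 126.1]
orientation: [0.051, 0.999, -0.001, -0.003]
contact_force: [-0.5, -0.9, 1.2]
finger_gap: 44.2
finger_force: 0.0
```

Call:
nudge_tcp(deltas=[0, 0, 0, 0, 0, -0.0917, 44, 0, 0, 0, 0, 0, -0.1833, 44, 0, 0, 0, 0, 0, -0.275, 44, 0, 0, 0, 0, 0, -0.3333, 44, 0, 0, 0, 0, 0, -0.3333, 44])

```text
t: 18.7
position: [500.3, 152.5, 332.2]
orientation: [0.051, 0.999, 0.001, 0.004]
contact_force: [-0.6, 0.3, -0.6]
finger_gap: 44.0
finger_force: 0.0
```

Call:
nudge_tcp(deltas=[0, 0, 0, 0, 0, 0, 44, 0, 0, 0, 0, 0, 0, 44])

```text
t: 18.95
position: [498.0, 152.1, 326.3]
orientation: [0.051, 0.999, -0.0, -0.002]
contact_force: [-0.3, -0.4, 0.4]
finger_gap: 44.2
finger_force: 0.0
```

Run:
```python
from h import *
im=env.camera("wrist")
np.savez("pd.npz",*cal("wrist")); cv2.imwrite("pics/pd.png",im)
step([400,-60,310],60)
```

```text
tcp [498.1 152.1 326.4] f [ 0.1 -0.6 -0.1] gap 43.4 t 19.0 q [ 0.14 -0.05  1.75 -0.    1.44 -1.32]
 yaw now 84.16 tilt z [-0.003 -0.    -1.   ]
 other [-0.001 -0.003  0.422] [ 4.00e-03 -2.00e-03 -2.72e+00]
 rv [-0.0014 -0.0029  0.4217] d [  76.  -221.    16.8]
```

Scaled: -221 mm / 600 = -0.3683, -176 mm / 600 = -0.2933.

Call:
nudge_tcp(deltas=[0, 0, 0, 0.0417, -0.0733, 0.0067, 30, 0, 0, 0, 0.075, -0.1467, 0.0133, 30, 0, 0, 0, 0.1033, -0.22, 0.02, 30, 0, 0, 0, 0.1167, -0.2933, 0.025, 30, 0, 0, 0, 0.1267, -0.3683, 0.0283, 30])

```text
t: 19.62
position: [399.7, -60.9, 310.2]
orientation: [0.051, 0.999, 0.0, -0.001]
contact_force: [0.5, -0.7, -0.2]
finger_gap: 30.1
finger_force: 0.0
```

Run:
```python
from h import *
step([425,-318,300],97.27)
```

```text
tcp [399.7 -60.9 310.2] f [ 0.5 -0.7 -0.2] gap 30.1 t 19.625 q [-0.35 -0.35  2.04 -0.    1.46 -1.82]
 yaw now 84.19 tilt z [-0.001  0.    -1.   ]
 other [ 0.    -0.001 -0.228] [-2.000e-03 -1.000e-03  2.913e+00]
 rv [ 0.0004 -0.0012 -0.2282] d [ -51.2 -253.3   10.1]
```

Scaled: -253 mm / 600 = -0.4217, -220 mm / 600 = -0.3667.

Call:
nudge_tcp(deltas=[0, 0, 0, -0.0167, -0.0917, 0.0033, 30, 0, 0, 0, -0.0333, -0.1833, 0.0083, 30, 0, 0, 0, -0.05, -0.275, 0.0133, 30, 0, 0, 0, -0.0667, -0.3667, 0.0167, 30, 0, 0, 0, -0.085, -0.4217, 0.0167, 30])

```text
t: 20.25
position: [424.9, -319.0, 299.7]
orientation: [0.052, 0.999, 0.001, -0.001]
contact_force: [0.3, 0.3, 0.7]
finger_gap: 30.2
finger_force: 0.0
```

Call:
nudge_tcp(deltas=[0, 0, 0, 0, 0, 0, 30, 0, 0, 0, 0, 0, 0, 30])

```text
t: 20.5
position: [425.4, -316.0, 300.1]
orientation: [0.051, 0.999, 0.001, -0.001]
contact_force: [0.1, 0.0, -0.2]
finger_gap: 29.9
finger_force: 0.0
```

Run:
```python
from h import *
im=env.camera("wrist")
np.savez("pe.npz",*cal("wrist")); cv2.imwrite("pics/pe.png",im)
a=cv2.resize(cv2.imread("pics/pd.png")[60:240,160:480],None,fx=2.5,fy=2.5,interpolation=cv2.INTER_CUBIC)[:300]
a=cv2.resize(cv2.imread("pics/pd.png")[100:220,160:480],None,fx=2.5,fy=2.5,interpolation=cv2.INTER_CUBIC)
b=cv2.resize(im[100:220,160:480],None,fx=2.5,fy=2.5,interpolation=cv2.INTER_CUBIC)
cv2.imwrite("pics/comp.png",np.vstack([a,b]))
step([414,-318,200],7.27)
f=np.load("pe.npz");c=(f["arr_0"],f["arr_1"],f["arr_2"]);print(proj(c,[[414,-318,79]]),proj(c,[[420,-368,79]]),proj(c,[[408,-268,79]]))
```

```text
tcp [ 425.5 -315.7  300.5] f [0.5 0.4 0.2] gap 30.4 t 20.55 q [-0.79 -0.01  1.76  0.    1.39 -2.26]
 yaw now 84.2 tilt z [-0.001  0.001 -1.   ]
 other [ 0.    -0.002  1.343] [ 0.002  0.    -1.799]
 rv [ 3.0000e-04 -1.8000e-03  1.3426e+00] d [ 11.1  -3.6 100.5]
[[315.04326769 171.90731687]] [[261.82942359 183.69564387]] [[369.15789754 160.01767386]]
```

View pics/comp.png

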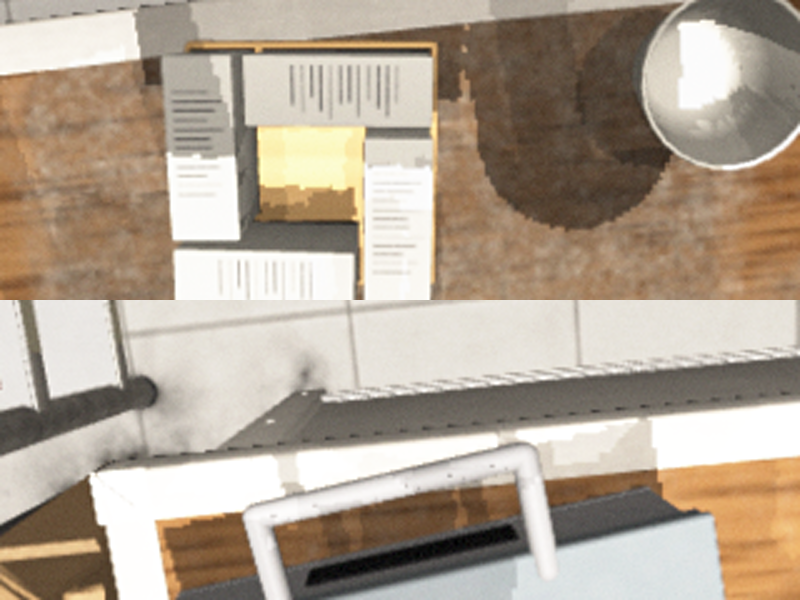

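The upper half shows all four cartons standing in a complete pinwheel. The lower half shows the bar from (262,513) to (527,455), about 1.5 mm from where I predicted. I'll take the handle at (415,-317).

Scaled: 80 mm / 600 = 0.1333, 64 mm / 600 = 0.1067, 0.9 rad / 1.5708 = 0.573.

Call:
nudge_tcp(deltas=[0, 0, 0.1146, 0.0033, 0, 0.0267, 26, 0, 0, 0.2292, 0.0067, -0.0017, 0.0533, 26, 0, 0, 0.3438, 0.01, -0.0033, 0.08, 26, 0, 0, 0.4584, 0.0133, -0.0033, 0.1067, 26, 0, 0, 0.573, 0.0167, -0.005, 0.1333, 26])

```text
t: 21.18
position: [415.6, -317.3, 220.9]
orientation: [0.482, 0.876, 0.0, 0.0]
contact_force: [-0.6, -0.6, 0.7]
finger_gap: 26.4
finger_force: 0.0
```

Call:
nudge_tcp(deltas=[0, 0, 0.1146, 0, 0, 0.0167, 26, 0, 0, 0.2292, 0, 0, 0.0333, 26, 0, 0, 0.282, 0, 0, 0.0333, 26, 0, 0, 0.282, 0, 0, 0.0333, 26, 0, 0, 0.282, 0, 0, 0.0333, 26])

```text
t: 21.8
position: [415.7, -318.2, 201.6]
orientation: [0.66, 0.751, -0.0, 0.0]
contact_force: [-0.0, 0.2, -0.7]
finger_gap: 26.2
finger_force: 0.0
```

Run:
```python
from h import *
step([415,-317,132],7.27)
```

```text
tcp [ 415.7 -318.2  201.6] f [-0.   0.2 -0.7] gap 26.2 t 21.8 q [-0.8   0.06  1.88  0.    1.2  -0.93]
 yaw now 7.37 tilt z [ 0. -0. -1.]
 other [0.    0.    0.002] [-1.00e-03  1.00e-03 -3.14e+00]
 rv [0.0004 0.0005 0.0017] d [ 1.3 -0.6 69.6]
```

Call:
nudge_tcp(deltas=[0, 0, 0, 0.0017, -0.0008, 0.0333, 26, 0, 0, 0, 0.0017, -0.0008, 0.0667, 26, 0, 0, 0, 0.0017, -0.0008, 0.0867, 26, 0, 0, 0, 0.0017, -0.0008, 0.1033, 26, 0, 0, 0, 0.0017, -0.0008, 0.115, 26])

```text
t: 22.42
position: [415.0, -317.9, 132.0]
orientation: [0.661, 0.75, -0.0, 0.0]
contact_force: [-0.3, -0.4, -0.9]
finger_gap: 26.1
finger_force: 0.0
```

Call:
nudge_tcp(deltas=[0, 0, 0, 0, 0, 0, 0, 0, 0, 0, 0, 0, 0, 0, 0, 0, 0, 0, 0, 0, 0, 0, 0, 0, 0, 0, 0, 0], grip_force=30)

```text
t: 22.92
position: [415.1, -318.1, 132.8]
orientation: [0.661, 0.75, -0.0, 0.0]
contact_force: [-0.3, 0.6, 1.9]
finger_gap: 8.8
finger_force: 30.0
```

Run:
```python
from h import *
step([415,-317,132],7.27); print(env.get_state()["finger_force"])
```

```text
tcp [ 415.1 -318.1  132.8] f [-0.3  0.6  1.9] gap 8.8 t 22.925 q [-0.8   0.16  1.92 -0.    1.06 -0.93]
 yaw now 7.22 tilt z [ 0.001 -0.001 -1.   ]
 other [ 0.     0.001 -0.001] [ 1.000e-03 -1.000e-03  3.141e+00]
 rv [ 0.0005  0.0008 -0.0008] d [1.1 0.1 0.8]
30.00029683113098
```

Scaled: -49 mm / 600 = -0.0817, -16.5 mm / 600 = -0.0275.

Call:
nudge_tcp(deltas=[0, 0, 0, 0, 0.0005, -0.0133, 0, 0, 0, 0, 0, 0.0017, -0.0275, 0, 0, 0, 0, 0, 0.0057, -0.055, 0, 0, 0, 0, 0, 0.012, -0.0817, 0, 0, 0, 0, 0, 0.012, -0.0817, 0])

```text
t: 23.55
position: [422.2, -317.1, 182.7]
orientation: [0.661, 0.75, -0.0, 0.001]
contact_force: [0.1, -3.0, -2.1]
finger_gap: 8.8
finger_force: 30.0
```

Run:
```python
from h import *
step([415.1,-318.1,132.8],7.27); s=env.get_state(); print(s["finger_force"],np.array(s["wrist_torque"]).round(2))
```

```text
tcp [ 422.2 -317.1  182.7] f [ 0.1 -3.  -2.1] gap 8.8 t 23.55 q [-0.79  0.1   1.88 -0.    1.16 -0.92]
 yaw now 7.24 tilt z [ 0.    -0.001 -1.   ]
 other [ 0.     0.001 -0.   ] [ 2.000e-03 -0.000e+00  3.141e+00]
 rv [ 0.0002  0.0012 -0.0005] d [-0.  -7.2 49.9]
29.998615980148315 [-0.65  0.24 -0.08]
```

Scaled: -72.3 mm / 600 = -0.1205, -59.4 mm / 600 = -0.099.

Call:
nudge_tcp(deltas=[0, 0, 0, 0, 0.0088, -0.0263, 0, 0, 0, 0, 0, 0.0198, -0.0517, 0, 0, 0, 0, 0, 0.033, -0.076, 0, 0, 0, 0, 0, 0.0482, -0.099, 0, 0, 0, 0, 0, 0.065, -0.1205, 0])

```text
t: 24.18
position: [458.8, -312.5, 253.7]
orientation: [0.661, 0.75, -0.002, -0.002]
contact_force: [-8.6, -3.4, 2.7]
finger_gap: 8.7
finger_force: 30.0
```

Run:
```python
from h import *
step([415.1,-318.1,132.8],7.27); s=env.get_state(); print(s["finger_force"],np.array(s["wrist_torque"]).round(2))
```

```text
tcp [ 458.8 -312.5  253.7] f [-8.6 -3.4  2.7] gap 8.7 t 24.175 q [-0.74  0.09  1.75 -0.    1.31 -0.86]
 yaw now 7.2 tilt z [-0.006 -0.    -1.   ]
 other [-0.006 -0.    -0.001] [-1.00e-03  9.00e-03  3.14e+00]
 rv [-0.0056 -0.0003 -0.0013] d [-1.000e-01 -4.340e+01  1.211e+02]
30.001027286052704 [-0.67  1.53 -0.01]
```

Scaled: 51.4 mm / 600 = 0.0857, -41.7 mm / 600 = -0.0695.

Call:
nudge_tcp(deltas=[0, 0, 0, 0, 0.0193, -0.0202, 0, 0, 0, 0, 0, 0.04, -0.0385, 0, 0, 0, 0, 0, 0.0622, -0.055, 0, 0, 0, 0, 0, 0.0857, -0.0695, 0, 0, 0, 0, 0, 0.0857, -0.0695, 0])

```text
t: 24.8
position: [511.6, -305.8, 297.5]
orientation: [0.661, 0.75, -0.001, 0.0]
contact_force: [-7.9, -0.6, 10.9]
finger_gap: 8.9
finger_force: 30.0
```

Call:
nudge_tcp(deltas=[0, 0, 0, 0, 0, 0, 0, 0, 0, 0, 0, 0, 0, 0])

```text
t: 25.05
position: [510.6, -305.9, 297.0]
orientation: [0.661, 0.75, -0.001, -0.0]
contact_force: [-7.8, -1.1, 9.9]
finger_gap: 8.9
finger_force: 30.0
```

Run:
```python
from h import *
step([415.1,-318.1,132.8],7.27); s=env.get_state(); print(s["finger_force"],np.array(s["wrist_torque"]).round(2))
X=np.array([np.cos(np.radians(7.27)),np.sin(np.radians(7.27))])
p=np.array(s["position"]); dx=(p[:2]-[415.1,-318.1])@X; dz=p[2]-132.8
print("angle from arc",np.degrees(np.arctan2(dz+3,190-dx))-0.9,"radius",np.hypot(dz+3,190-dx))
im=env.camera("scene"); cv2.imwrite("pics/fin.png",im)
```

```text
tcp [ 510.6 -305.9  297. ] f [-7.8 -1.1  9.9] gap 8.9 t 25.05 q [-0.67  0.15  1.6  -0.    1.39 -0.8 ]
 yaw now 7.21 tilt z [-0.002 -0.001 -1.   ]
 other [-0.002  0.001 -0.001] [1.000e-03 4.000e-03 3.141e+00]
 rv [-0.0022  0.0009 -0.0011] d [ 1.000e-01 -9.590e+01  1.644e+02]
30.00430852174759 [-0.19  1.46  0.01]
angle from arc 59.83462891975165 radius 191.6396693244965
```

Scaled: 1 mm / 600 = 0.0017, -0.5 mm / 600 = -0.0008.

Call:
nudge_tcp(deltas=[0, 0, 0, 0, 0.0017, -0.0008, 0, 0, 0, 0, 0, 0.0017, -0.0008, 0, 0, 0, 0, 0, 0.0017, -0.0008, 0, 0, 0, 0, 0, 0.0017, -0.0008, 0])

```text
t: 25.6
position: [511.6, -305.8, 297.5]
orientation: [0.661, 0.75, -0.001, -0.0]
contact_force: [-8.4, -0.2, 10.0]
finger_gap: 8.6
finger_force: 30.0
```

Run:
```python
from h import *
s=env.get_state(); print(s["position"],s["finger_gap"],s["finger_force"],s["contact_force"],np.abs(s["joint_velocities"]).max())
print(env.hand_in())
```

```text
[ 511.56262901 -305.8395331   297.53435229] 8.62322814094474 30.004625916481018 [-8.42504878 -0.17208644  9.95778826] 0.0008477768038840333
the job is handed in; nothing more can be done
None
```

I handed the job in at about 26 s: both cartons stand in their outlines, completing the pinwheel, and the arm is holding the lid at about 60° from closed, an angle worked out from the arm's position rather than checked in a picture.

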